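Unclip a battery pack from its charging dock

TASK

The glass jar stands so close to the charging dock that a hand cannot get at the catch on that side: first move the jar to the round cork coaster, standing upright and let go. Then pinch the two spring catches on opposite sides of the battery pack together all the way, and lift the pack out of the dock with the catches still pinched. Finish while still holding the pack upright and steady in the air, its underside at least 6 cm above the top of the dock, and leave everything else on the table where it is.

Things in the scene. Friction and masses are not known exactly. Their poses are not given: they have to be found in the camera images.
- dock: Grey charging dock, open-topped box fixed to the table at any yaw, 100 (its x) by 74 (y) by 45 mm high; origin: centre of underside, z up. Inner floor 8 mm above the table. A lip along each long side (inner faces y = +-24.5 mm, z 34.5 to 45 mm) holds down the catches' teeth. Play for the pack: 2 mm in x, 2.5 mm to each side in y.
- pack: Dark battery pack seated in the dock, axes parallel to the dock's; 0.2 to 0.35 kg; origin: centre of underside, at rest 8 mm above the table; z up. Lower block 64 (x) by 44 (y) by 42 mm high, above it a neck 64 by 34 mm up to z = 90 mm. On the neck's y sides stand ribbed grey catch pads, 28 mm wide (x), z 44 to 84 mm, outer faces y = +-30 mm at rest, +-22 mm when pinched.
- pinch (a point): Point on the pack midway between the two catch pads, at the height to pinch them: 66 mm above the pack's origin (29 mm above the top of the dock), axes as the pack's: the fingers close along y.
- catch_a (a joint): Travel of the catch pad on the pack's +y side, in m: 0 sprung out (latched), 0.008 fully in. Spring force 2.4 N at 0, 7.2 N at 0.008; a grip of about 20 N holds both in. Both must be in to free the pack: 0.005 if it is centred in the dock, 0.0075 if pushed to one side.
- catch_b (a joint): The same for the catch pad on the pack's -y side; its positive direction is also inward.
- jar: Glass jar with a shut steel twist lid, a cylinder 56 mm in diameter and 86 mm high (lid from 66 mm up, same diameter), 0.24 to 0.4 kg; origin: centre of underside, z up. Starts on the table 4 to 7 mm off the dock's +y long side, within 10 mm of its middle along x. Can be gripped from above on lid and glass with the fingers closing along the dock's x.
- coaster: Round cork coaster, flat on the table and fixed, 110 mm in diameter, 4 mm thick; origin at the centre of its underside. It is free; at least 0.28 m from the dock's centre.
- grip_ring: Black silicone grip ring lying flat, 72 mm outer diameter, 22 mm high, 105 to 116 mm from the dock's centre on the dock's +x side; origin at the centre of its underside. Leave alone.
- shaker: Stainless shaker bottle with black lid, standing at the far left of the table, 82 mm in diameter, 196 mm high; origin at the centre of its underside. Leave alone.
- dumbbell: Teal vinyl hexagon dumbbell, 210 mm long, 76 mm high, lying at the right (-y); origin under its middle. Leave alone.
- stick: Wooden massage stick lying across the back of the table, 400 mm long, 32 mm thick; origin under its middle. Leave alone.
- stopwatch: Black round stopwatch lying at the near left, 58 mm in diameter, 16 mm high; origin at the centre of its underside. Leave alone.
- balm_tin: Round aluminium tin at the left (+y), 74 mm in diameter, 48 mm high; origin at the centre of its underside. Leave alone.
There are look-alikes about, which are no part of the job. What is shaped like the jar but pink is not meant.

How it is judged (in metres and radians):
On the way, in this order (a step that is already met when the one before it is completed fails the run):
1. the jar stands upright on the coaster, let go, with the pack still seated in the dock (horizontal distance between jar and coaster below 0.035 m and height (world z) of jar below 0.01 m and angle between jar's own z axis and vertical below 0.1 rad and contact force between the fingers and jar below 0.1 N and linear speed of jar below 0.03 m/s and height (world z) of pack below 0.016 m), for 0.2 s.
2. both catches are pinched in by the fingers while the pack is still seated (value of joint each of catch_a, catch_b above 0.0045 m and height (world z) of pack below 0.016 m and contact force between the fingers and pack above 2 N), for 0.05 s.
At the end, for the whole second after the job is handed in: Pack held in the fingers, each catch in over 4.5 mm, underside over 100 mm above the table, tilt under 0.3 rad, still, touching neither dock nor jar; jar upright (0.1 rad), still and released on the coaster, axis within 35 mm of its centre (height (world z) of pack above 0.1 m and value of joint each of catch_a, catch_b above 0.0045 m and contact force between the fingers and pack above 2 N and contact force between pack and dock below 0.1 N and contact force between each of pack, the fingers and jar below 0.1 N and angle between pack's own z axis and vertical below 0.3 rad and linear speed of each of pack, jar below 0.03 m/s and horizontal distance between jar and coaster below 0.035 m and height (world z) of jar below 0.01 m and angle between jar's own z axis and vertical below 0.1 rad); the arm keeps its last pose, push and grip.
It fails at once if the jar is tipped over (0.5 rad) (angle between jar's own z axis and vertical above 0.5 rad).
It fails at once if another thing on the table is moved by more than 3 cm (distance of any of shaker, dumbbell, stick, grip_ring, stopwatch, balm_tin from where it was at the start of the episode above 0.03 m).
It also fails if it takes over 58 s, if anything falls off the work surface, if the arm or the gripper's body presses on something with over 40 N, if the wrist force passes 120 N, or if a joint passes its speed limit or range.

ROBOT

A 6-joint arm with a two-finger parallel gripper is mounted at the origin on the work surface. World frame = base frame: x ahead of the robot, y to its left, z up, the work surface at z = 0. Lengths are in mm, angles in rad, forces in N, time in s.
With the tool pointing down it reaches from about 300 to 775 mm from the base axis. Payload 14.6 kg.
Tool frame: the origin (TCP) lies on the centre line of the jaws, within the pads' length; the fingertips stand 19 mm ahead of it and the grasp point (between the pads) is the TCP (bot.tip_reach is the distance from the TCP to the fingertips, in mm); z points along the fingers, y is the line along which they close (so a half turn about z gives the same grasp; the last joint's range is limited). The gripper opens to 85 mm and grips with 20 to 120 N. Pads are 22 mm wide; open, the fingers measure 114 mm over their backs; the gripper's body (76 mm by 85 mm) begins 54 mm behind the grasp point. The pads swing forward as they close: fully open they stand 13 mm farther back than shut.
Start: joints at [1.22, 0.3, 1.521, -0, 1.321, -0.067], TCP at [154.001, 527.99, 250.281] pointing down, gripper open.
Joint ranges: [-3.03, 3.03], [-0.79, 2.21], [0.23, 2.52], [-1.04, 4.18], [0, 3.07], [-2.55, 2.55]. Speed limits (rad/s): [2.22, 2.22, 2.57, 3.14, 3.14, 3.14].

INTERFACE

Orientations are given as a unit quaternion [w, x, y, z].
In Python, from rig import bot gives the robot as it stands. Calls block until the motion is done:
- bot.move_to(position, orientation): joint-space move of the TCP to a pose.
- bot.servo_line(position, attitude=None, speed=150, until_force=None): straight line of the TCP; attitude=None keeps the orientation; speed is the mean speed in mm/s. With until_force (N) it stops when the force on the tool has changed by that much, and returns True; else False.
- bot.move_joints(angles): joint-space move.
- bot.move_gripper(opening, grip_force=None): finger opening in mm; grip_force is the grip in N (None keeps the last); returns when the fingers have stopped.
- bot.dwell(seconds).
- bot.ik(position, orientation): joint angles nearest the present ones, or None.
- bot.read_state(): the state.
- bot.read_camera(name): name is "scene" or "top"; returns a dict with "image" (400x640x3 uint8, blue, green, red), "depth" (400x640 float32, mm along the optical axis (not along the pixel's ray), 0 where there is no reading), "fovy" (degrees; the focal length in pixels is half the picture's height over the tangent of half this angle, whatever the lens; pixels are square), "cx", "cy" (the principal point, pixels), "eye" and "attitude" of the camera in the world. Camera axes: x right, y down, z forward; pixel columns grow to the right and rows downward; lengths in mm; the calibration is good to about 2 mm. A picture is of the moment at which its call begins.
A pose or a line that the arm cannot do raises bot.MotionError and nothing moves.
- bot.finish_job(): hands the job in; it is judged then, once.
The state is a dict: "clock": time; "joint_positions": joint angles; "qvel": joint speeds; "effort": joint torques, N m; "ee_pos": TCP position; "tool_rot": TCP orientation; "ft_force": force on the tool from outside, world axes, zero at the start; "moment": the same for the moment, N m; "grip_width": finger opening in mm; "grip_force": force on a finger pad.
Only numpy, scipy, OpenCV 4.12 (cv2) and the standard library are available. Lean on these libraries where they do the work, as an engineer would, in place of code of your own. Each camera call takes 0.05 s, during which the arm holds its last target. There are 200 camera calls.

## Working session

There is one attempt and no reset: what is moved stays moved. The work goes in short steps, each a Python script; the robot and the scene stay as the last script left them, time stands still between calls to the robot, and variables do not carry over. Pictures are saved under pics/ and viewed, at most 10 in all, crops included, and the job is handed in when it is done.

```bash
mkdir -p pics; ls; cat > h.py <<'E'
import numpy as np, cv2, pickle
from scipy.spatial.transform import Rotation as R
def cam(d):
    f=d["image"].shape[0]/2/np.tan(np.radians(d["fovy"])/2)
    q=np.array(d["attitude"]);
    M=R.from_quat(np.r_[q[1:],q[0]]).as_matrix() if q.size==4 else q
    return f,M,np.array(d["eye"])
def ray(d,u,v,z):
    f,M,e=cam(d); r=M@np.array([(u-d["cx"])/f,(v-d["cy"])/f,1]); return e+r*(z-e[2])/r[2]
def cloud(d):
    f,M,e=cam(d); v,u=np.mgrid[0:400,0:640]; Z=d["depth"]
    P=np.stack([(u-d["cx"])/f*Z,(v-d["cy"])/f*Z,Z],-1); return P@M.T+e
def down(yaw): # tool z down, tool y along world direction yaw
    y=np.array([np.cos(yaw),np.sin(yaw),0]); z=np.array([0,0,-1.]); x=np.cross(y,z)
    q=R.from_matrix(np.stack([x,y,z],1)).as_quat(); return [q[3],*q[:3]]
E
python3 - <<'E'
from rig import bot; import cv2,pickle
for n in("scene","top"):
    d=bot.read_camera(n); pickle.dump(d,open(n+".pkl","wb")); cv2.imwrite(f"pics/{n}0.png",d["image"]); print(n,d["fovy"],d["cx"],d["cy"],d["eye"],d["attitude"])
print(bot.read_state())
E
```

```text
pics
scene 53.59827843071704 313.6620725726085 199.326399451454 [1276.8117392   479.33156475  846.73624197] [-0.18770819  0.44023901  0.80111696 -0.35939792]
top 50.56639094973741 325.2810502889073 200.05817329305103 [ 322.31745345  -13.6927056  1362.18447724] [-0.06196243  0.71331864 -0.69445655  0.07118476]
{'clock': 0.1, 'joint_positions': array([ 1.22040911e+00,  3.00417158e-01,  1.52153400e+00,  5.21148979e-06,
        1.32070217e+00, -6.65834504e-02]), 'qvel': array([ 1.36972552e-04, -7.93925840e-04, -3.50045561e-04,  7.49932777e-04,
        7.37063056e-05,  1.32362329e-03]), 'effort': array([ 1.79789444e-03, -5.44369805e+01, -3.62383032e+01, -5.55395985e-06,
        2.86607938e-03, -1.05416041e-05]), 'ee_pos': array([153.93080193, 527.81647955, 249.7708113 ]), 'tool_rot': array([-1.12237512e-04,  1.41426754e-01,  9.89948580e-01, -5.18328494e-04]), 'ft_force': array([ 0.26832564, -0.17936916, -0.28885018]), 'moment': array([-0.01088742,  0.01681493, -0.01916039]), 'grip_force': 0.0, 'grip_width': 85.28095392414008}
```

View pics/top0.png

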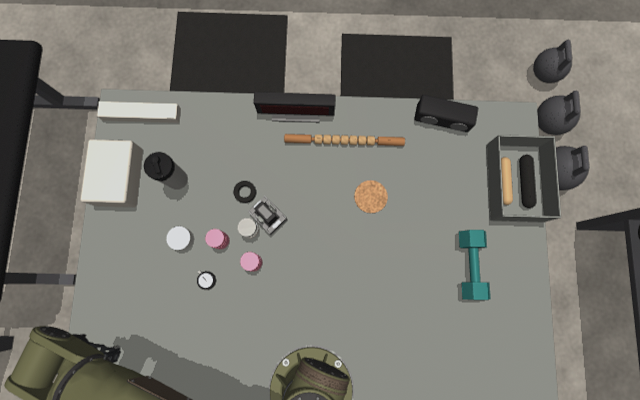

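View pics/scene0.png

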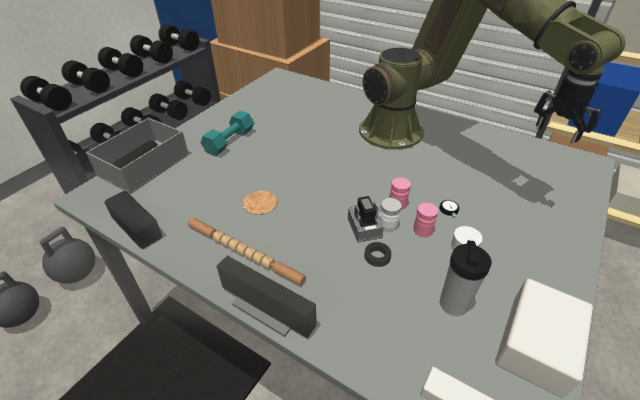

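Top view: jar candidates are the silver-lidded one at (247,228) beside the dock, the pinks at (216,239) and (250,261), and the balm tin at (178,238). I choose (247,228). The dock is at (268,216), the ring at (245,191), and the coaster at (371,197).

```bash
python3 - <<'E'
from h import *
d=pickle.load(open("top.pkl","rb")); s=pickle.load(open("scene.pkl","rb"))
a=cv2.resize(d["image"][175:285,195:305],None,fx=5,fy=5,interpolation=cv2.INTER_CUBIC)[:500,:400]
b=cv2.resize(s["image"][165:275,335:445],None,fx=5,fy=5,interpolation=cv2.INTER_CUBIC)[:500,:400]
cv2.imwrite("pics/crop.png",np.hstack([a,b]))
for n,d in(("top",d),("scene",s)):
    P=cloud(d)
    hsv=cv2.cvtColor(d["image"],cv2.COLOR_BGR2HSV)
    m=(cv2.inRange(hsv,(5,90,120),(20,255,255))>0)&(np.abs(P[...,2]-4)<8)
    k,l,st,c=cv2.connectedComponentsWithStats(m.astype(np.uint8)); i=1+np.argmax(st[1:,4])
    print(n,"coaster",c[i],st[i],ray(d,*c[i],4), "z",np.median(P[l==i][:,2]))
    # things by height
    x0=np.array([ray(d,*((268,216) if n=="top" else (368,215)),60)])[0]
    near=np.hypot(P[...,0]-x0[0],P[...,1]-x0[1])<150
    for lo,hi in((80,92),(93,104),(38,50),(15,28)):
        m=near&(P[...,2]>lo)&(P[...,2]<hi)
        k,l,st,c=cv2.connectedComponentsWithStats(m.astype(np.uint8))
        for i in range(1,k):
            if st[i,4]>25:
                q=P[l==i]; r=cv2.minAreaRect(q[:,:2].astype(np.float32)); print(n,lo,hi,"px",c[i].round(1),st[i,4],"med",np.median(q,0).round(1),"rect",np.round(r[0],1),np.round(r[1],1),round(r[2],1))
E
```

```text
top coaster [370.49275362 196.40338164] [354 181  34  32 828] [ 598.13285552 -175.96867539    4.        ] z 4.3131821940303325
top 80 92 px [246.5 227.3] 255 med [476.2 208.4  86.1] rect [475.2 208.8] [52.4 52.6] 2.5
top 80 92 px [250.7 257.6] 139 med [384.4 190.3  86.5] rect [386.6 190.6] [52.4 28.3] 70.1
top 93 104 px [264.7 212.2] 220 med [521.4 154.1  98.5] rect [521.6 154.6] [62. 32.] 47.0
top 38 50 px [268.  216.1] 353 med [515.7 148.7  45.3] rect [521.9 154.3] [100.4  73.7] 45.6
top 15 28 px [244.7 191.8] 250 med [597.1 231.7  22.2] rect [597.9 231.8] [65.5 68.1] 46.5
scene coaster [259.5264 202.3056] [243 191  34  24 625] [ 603.73836198 -173.73097913    4.        ] z 2.8361020434770126
scene 80 92 px [398.2 185.8] 89 med [392.1 193.1  83.9] rect [393.7 192.3] [51.4 25.1] 75.8
scene 80 92 px [390.6 204.8] 230 med [481.7 208.8  84.4] rect [480.2 208.8] [57.3 53. ] 24.2
scene 80 92 px [366.  211.5] 63 med [544.3 169.4  86.3] rect [540.  152.3] [69.6 29.2] 75.6
scene 80 92 px [420.4 209.7] 55 med [455.9 287.5  84.8] rect [455.1 287.1] [42.7 14.7] 32.4
scene 93 104 px [366.3 204.4] 193 med [528.2 156.   96.8] rect [526.1 154.7] [64.2 33.1] 45.6
scene 38 50 px [396.5 197.3] 43 med [400.3 197.4  44.2] rect [398.2 195. ] [15.7 47.2] 2.7
scene 38 50 px [364.9 223.1] 335 med [548.  171.9  43.6] rect [525.6 155.3] [103.3  75. ] 45.3
scene 38 50 px [388.7 219.6] 62 med [500.8 218.9  44.1] rect [491.9 215.1] [27.8 56.8] 26.7
scene 38 50 px [417.7 222.6] 26 med [467.3 290.   44.7] rect [463.7 286.8] [34.   9.5] 54.1
scene 15 28 px [364.3 231.9] 112 med [557.9 177.3  21.5] rect [555.8 153.8] [119.1  58.8] 83.9
scene 15 28 px [389.5 226. ] 44 med [501.8 222.1  21.4] rect [496.8 223. ] [12.7 45.7] 42.0
scene 15 28 px [377.3 252.4] 338 med [607.6 235.6  20.7] rect [604.  235.2] [71.7 70.3] 4.1
```

View pics/crop.png

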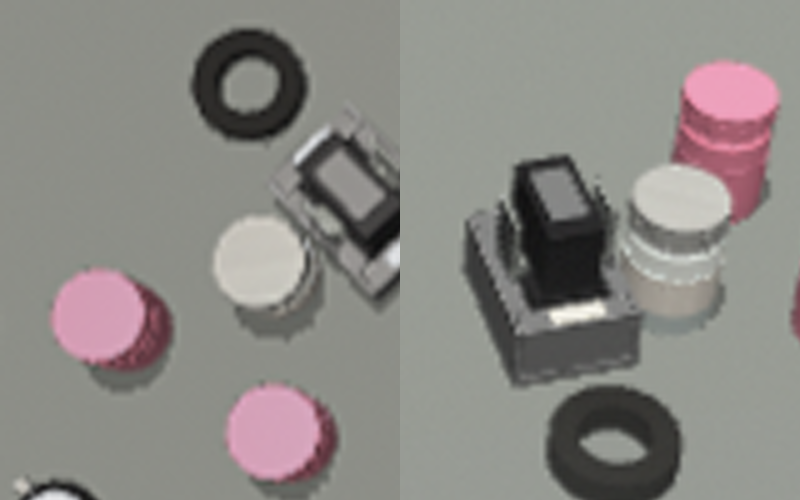

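The crop confirms the clear glass jar with the steel lid (top (247,228), scene (390,205)) next to the dock, with both pinks separate. The measured sizes match: dock 100x74, neck 64x33, jar top at z≈86, jar about 71 mm from the dock centre along +y. I'll grasp the jar.

```bash
python3 - <<'E'
from rig import bot; from h import *
def pick(p,yaw):
    c=[(abs(q[5]),y) for y in (yaw,yaw+np.pi) if (q:=bot.ik(p,down(y))) is not None]; print(c); return min(c)[1]
J=np.array([478,209.]); C=np.array([601,-175.]); yaw=np.radians(45.6)
y=pick([*J,200],yaw)
bot.move_gripper(85,30)
bot.move_to([*J,200],down(y)); bot.servo_line([*J,62],speed=100)
print(bot.read_state()["ft_force"])
bot.move_gripper(40,35); s=bot.read_state(); print(s["grip_width"],s["grip_force"],s["clock"],s["ee_pos"])
bot.servo_line([*J,215],speed=100)
s=bot.read_state(); print(s["grip_width"],s["grip_force"],s["ft_force"])
y2=pick([*C,215],yaw-np.pi/4)
bot.move_to([*C,215],down(y2))
for n in("scene","top"):
    d=bot.read_camera(n); pickle.dump(d,open(n+"1.pkl","wb")); cv2.imwrite(f"pics/{n}1.png",d["image"])
s=bot.read_state(); print(s["grip_width"],s["grip_force"],s["clock"],s["ee_pos"])
E
```

```text
[(np.float64(0.45389291055450576), np.float64(0.7958701389094143))]
[ 0.22004997 -0.33218952  0.156507  ]
55.635662870224614 36.26125185051933 3.9 [478.13043758 209.0090197   62.40353924]
55.27934753952941 37.46979509247467 [-0.26543185  0.55432747 -2.5976767 ]
[(np.float64(0.35232232306537403), np.float64(0.010471975511965992))]
55.404848829998855 37.46287953166757 7.175 [ 601.20749242 -173.74995711  215.17796788]
```

```bash
python3 - <<'E'
from rig import bot; from h import *
C=[601,-175.]
bot.servo_line([*C,80],speed=120)
d=bot.read_camera("scene"); cv2.imwrite("pics/lower.png",cv2.resize(d["image"][120:240,180:340],None,fx=4,fy=4))
print(bot.servo_line([*C,65],speed=30,until_force=4)); s=bot.read_state(); print(s["ee_pos"],s["ft_force"])
bot.move_gripper(85); bot.dwell(.3); bot.servo_line([*C,200],speed=150)
bot.move_to([560,60,260],down(0.01)); bot.dwell(.2)
for n in("scene","top"):
    d=bot.read_camera(n); pickle.dump(d,open(n+"2.pkl","wb")); P=cloud(d)
    cv2.imwrite(f"pics/{n}2.png",d["image"])
    for lo,hi,c,r in((80,94,C,70),(93,104,(524,154.6),60),(38,50,(524,154.6),75)):
        m=(np.hypot(P[...,0]-c[0],P[...,1]-c[1])<r)&(P[...,2]>lo)&(P[...,2]<hi)
        q=P[m]
        if len(q)>20: rr=cv2.minAreaRect(q[:,:2].astype(np.float32)); print(n,lo,len(q),np.median(q,0).round(1),np.round(rr[0],1),np.round(rr[1],1),round(rr[2],1))
print(bot.read_state()["clock"])
E
```

```text
True
[ 600.60280225 -174.99727609   66.17998973] [-3.50122209 -0.48696238  7.66074958]
scene 80 209 [ 605.2 -170.6   88.3] [ 602.4 -173.2] [55.2 54.1] 2.3
scene 93 194 [528.  156.5  96.7] [525.4 153.9] [67.3 32.9] 46.2
scene 38 341 [548.3 172.5  43.6] [525.  154.3] [104.2  75.6] 45.5
top 80 237 [ 598.  -173.4   89.6] [ 597.7 -174.4] [53.9 54. ] 48.2
top 38 75 [529.  197.3  45.1] [526.6 198.8] [60.9 29.9] 6.7
11.9917
```

View pics/scene2.png

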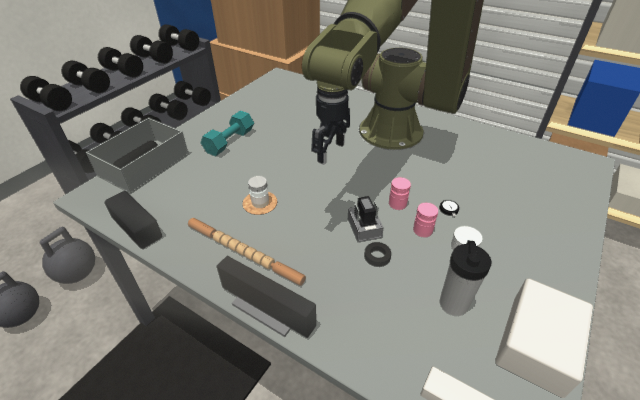

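The jar stands upright on the coaster (scene pixel (258,190)), let go, and the dock (365,222) is clear. Next I pinch the pack's catches.

```bash
python3 - <<'E'
from rig import bot; from h import *
D=[523.8,154.5]; yaw=np.radians(135.6)
c=[(abs(q[5]),y) for y in (yaw,yaw-np.pi) if (q:=bot.ik([*D,200],down(y))) is not None]; print(c); y=min(c)[1]
bot.move_to([*D,200],down(y)); bot.servo_line([*D,74],speed=100)
s=bot.read_state(); print(s["ee_pos"],s["ft_force"])
bot.move_gripper(36,40); bot.dwell(.3); s=bot.read_state(); print(s["grip_width"],s["grip_force"],s["ft_force"],s["moment"],s["clock"])
E
```

```text
[(np.float64(2.146909673229556), np.float64(2.3666664657043106)), (np.float64(0.9946829803602375), np.float64(-0.7749261878854825))]
[524.09987713 154.58021874  74.60635925] [ 0.84452902 -0.38241321 -0.50561665]
40.08618202915942 39.37824904918671 [-6.07409846  1.63089278 15.92865035] [0.19430247 1.12635716 0.03733273] 15.125
```

```bash
python3 - <<'E'
from rig import bot; from h import *
im=[]
for n,(x,y) in(("scene",(335,150)),("top",(215,165))):
    d=bot.read_camera(n); im.append(cv2.resize(d["image"][y:y+100,x:x+80],None,fx=5,fy=5,interpolation=cv2.INTER_CUBIC))
cv2.imwrite("pics/pinch.png",np.hstack(im)); s=bot.read_state(); print(s["grip_width"],s["grip_force"],s["ft_force"],s["ee_pos"])
E
```

```text
39.926937150034476 39.37787175178528 [-6.15018601  0.82398297 16.14187024] [524.1381783  154.88447534  75.52195765]
```

View pics/pinch.png

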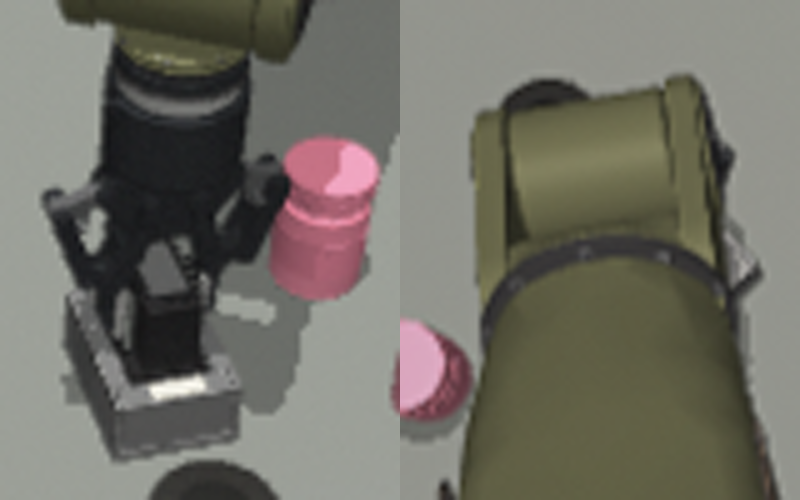

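The fingers hold both catch pads (scene crop, around (110,320) and (210,300)), with the pack seated between the dock's lips. I'll do a guarded lift.

```bash
python3 - <<'E'
from rig import bot; from h import *
p=bot.read_state()["ee_pos"]
print(bot.servo_line([523.8,154.5,p[2]+15],speed=30,until_force=32)); s=bot.read_state(); print(s["grip_width"],s["grip_force"],s["ft_force"],s["ee_pos"])
bot.dwell(.2); d=bot.read_camera("scene"); cv2.imwrite("pics/lift.png",cv2.resize(d["image"][130:250,315:435],None,fx=4,fy=4,interpolation=cv2.INTER_CUBIC))
E
```

```text
False
39.196259099074744 40.75961709022522 [ 0.50814107  0.20422899 -2.98467751] [523.71014719 154.47846398  90.37833414]
```

View pics/lift.png

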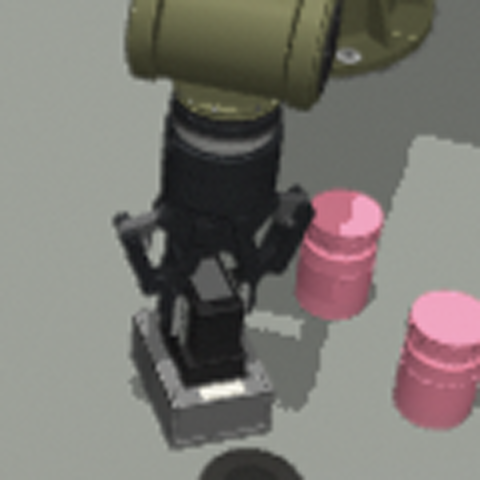

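The pack has risen with the fingers, its lower block is now visible above the dock, and the 3 N load matches its weight. I'll lift the rest of the way.

```bash
python3 - <<'E'
from rig import bot; from h import *
bot.servo_line([523.8,154.5,210],speed=60); bot.dwell(.8)
s=bot.read_state(); print(s["grip_width"],s["grip_force"],s["ft_force"],s["ee_pos"],s["clock"])
d=bot.read_camera("scene"); cv2.imwrite("pics/up.png",d["image"][60:300,220:460].repeat(2,0).repeat(2,1))
E
```

```text
39.35505557062208 40.76077222824097 [-0.25765952 -0.43257995 -2.40685206] [523.80705809 154.4852082  209.9968828 ] 19.1167
```

View pics/up.png

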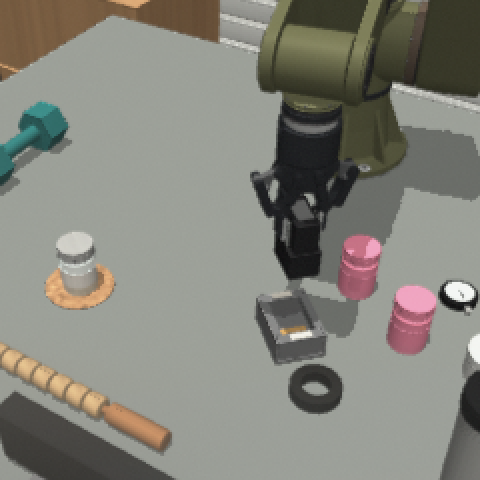

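The pack hangs upright above the empty dock (290,325), with its underside about 140 mm above the table. The jar stands on the coaster at (78,265). I'm handing the job in.

```bash
python3 -c "
from rig import bot
print(bot.finish_job())"
```

```text
the job is handed in; nothing more can be done
None
```

I handed the job in after about 19 s on the robot's clock. The jar is upright and released on the coaster, and the pack is held upright with its underside about 140 mm above the table (95 mm above the dock). The judge returned no verdict, and I couldn't read the catch travel directly; I judged the catches pinched from the grip and from the pack lifting out freely.

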